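Sort dismantled shrine fittings into their trays

TASK

Put away the five loose fittings from the shrine with their own kind. Stand the two tall finials upright in the two back bays of the plywood crate (the side away from the robot), and only when both are in, stand the short urn in the empty front bay, so that no hand reaches across; lay the wooden panel flat in the white tray that already holds a panel, on the empty side and lined up square with that one, and lay the brass rosette flat on the empty side of the white tray that holds rosettes. The pieces are old and brittle, so set them down rather than dropping them or letting the finials or urn topple, and leave the loupe and the wax jar where they are.

Things in the scene. Friction and masses are not known exactly. Their poses are not given: they have to be found in the camera images.
- finial_a: a tall turned finial of dark wood with a brass tip, 120 mm high, standing upright and loose, 0.1 kg: round foot 40 mm across, bulb 34 mm across at 24 to 32 mm, straight round shaft 22 mm across from 52 to 96 mm (grip here), brass tip 18 mm across above it. Origin: centre of the underside; z up its axis. The two finials are alike and interchangeable.
- finial_b: a tall turned finial of dark wood with a brass tip, 120 mm high, standing upright and loose, 0.1 kg: round foot 40 mm across, bulb 34 mm across at 24 to 32 mm, straight round shaft 22 mm across from 52 to 96 mm (grip here), brass tip 18 mm across above it. Origin: centre of the underside; z up its axis. The two finials are alike and interchangeable.
- urn: the short turned urn of dark wood with a brass button, 62 mm high, standing upright and loose, 0.07 kg: round foot 40 mm across, waist, then a straight round barrel 38 mm across from 25 to 47 mm (grip here), button 16 mm across on top. Origin: centre of the underside; z up its axis.
- panel: the loose dark wooden panel with a raised frame, lying flat: 60 mm along its x, 34 mm along its y, 12 mm thick, 0.035 kg; the same after a half turn. Origin: centre of the underside; z up. Grip it across its 34 mm width.
- rosette: the loose round cast brass rosette, lying flat: rim 44 mm across and 8 mm thick with a low boss to 14 mm, 0.09 kg. Origin: centre of the underside; z up.
- crate: fixed plywood crate, felt lined, 162 mm square, rim 24 mm high, walls 6 mm; 6 mm dividers 22 mm high make four bays 72 mm square, floors at 6 mm. Origin: centre of the underside; +x = back, away from the robot; yaw within 0.25 rad. Bay centres (x, y mm): back (39, 39), (39, -39), front (-39, -39), all empty; front (-39, 39) holds a fixed urn like the loose one.
- panel_tray: fixed shallow white tray lined with grey felt, outside 110 mm (its x) by 176 mm (its y), rim 20 mm high, walls 5 mm, inner floor 5 mm above the bench. Origin: centre of the underside; yaw within 0.25 rad of the world axes. A panel like the loose one is fixed in it at x = 0, y = +52 mm, its length along the tray's x; the empty side's middle is at x = 0, y = -24 mm.
- rosette_tray: fixed shallow white tray lined with grey felt, outside 110 mm (its x) by 176 mm (its y), rim 20 mm high, walls 5 mm, inner floor 5 mm above the bench. Origin: centre of the underside; yaw within 0.25 rad of the world axes. Two rosettes like the loose one are fixed in it at x = -24 and +24 mm, y = +54 mm; the empty side's middle is at x = 0, y = -24 mm.
- loupe: bystander to be left alone: a loose black eye loupe, round, 36 mm across, 30 mm high, standing among the fittings. Origin: centre of the underside.
- wax_jar: bystander to be left alone: a loose small amber glass jar with a steel lid, 36 mm across, 40 mm high, standing among the fittings. Origin: centre of the underside.
Not all that is in view belongs to the job. Leave any blue or red look-alike of the rosette alone.

How it is judged (in metres and radians):
On the way, in this order (a step that is already met when the one before it is completed fails the run):
1. both tall finials stand upright in the back bays of the crate, let go (x of finial_a in the frame of crate between 0.02 and 0.058 m and y of finial_a in the frame of crate between -0.06 and 0.06 m and z of finial_a in the frame of crate between 0.002 and 0.011 m and angle between each of finial_a, finial_b's own z axis and vertical below 0.12 rad and x of finial_b in the frame of crate between 0.02 and 0.058 m and y of finial_b in the frame of crate between -0.06 and 0.06 m and z of finial_b in the frame of crate between 0.002 and 0.011 m and contact force between each of finial_a, finial_b and the fingers below 0.1 N), for 0.2 s.
2. then the urn stands in the empty front bay, let go (x of urn in the frame of crate between -0.058 and -0.02 m and y of urn in the frame of crate between -0.058 and -0.02 m and z of urn in the frame of crate between 0.002 and 0.011 m and angle between urn's own z axis and vertical below 0.12 rad and contact force between urn and the fingers below 0.1 N), for 0.2 s.
At the end, for the whole second after the job is handed in: Finials upright (0.12 rad) on the back bay floors, urn on the empty front bay floor; panel flat in the empty side of its tray, within 0.26 rad of square and 25 mm of its centre line; rosette flat in the empty side of its tray; all released and at rest (all of step 1 and all of step 2 and x of panel in the frame of panel_tray between -0.025 and 0.025 m and y of panel in the frame of panel_tray between -0.068 and 0.02 m and z of panel in the frame of panel_tray between 0.001 and 0.01 m and angle between each of panel, rosette's own z axis and vertical below 0.12 rad and angle between the x axis of panel and the x axis of panel_tray, either way round below 0.26 rad and x of rosette in the frame of rosette_tray between -0.033 and 0.033 m and y of rosette in the frame of rosette_tray between -0.065 and 0.015 m and z of rosette in the frame of rosette_tray between 0.001 and 0.01 m and linear speed of each of finial_a, finial_b, urn, panel, rosette below 0.02 m/s and contact force between each of panel, rosette and the fingers below 0.1 N); the robot touches nothing.
It fails at once if the urn is stood in the crate before both tall finials stand in its back bays ((x of urn in the frame of crate between -0.058 and -0.02 m and y of urn in the frame of crate between -0.058 and -0.02 m and z of urn in the frame of crate between 0.002 and 0.011 m and angle between urn's own z axis and vertical below 0.12 rad) and not ((x of finial_a in the frame of crate between 0.02 and 0.058 m and y of finial_a in the frame of crate between -0.06 and 0.06 m and z of finial_a in the frame of crate between 0.002 and 0.011 m and angle between finial_a's own z axis and vertical below 0.12 rad) and (x of finial_b in the frame of crate between 0.02 and 0.058 m and y of finial_b in the frame of crate between -0.06 and 0.06 m and z of finial_b in the frame of crate between 0.002 and 0.011 m and angle between finial_b's own z axis and vertical below 0.12 rad))).
It fails at once if a finial or the urn is toppled (angle between any of finial_a, finial_b, urn's own z axis and vertical above 0.7 rad).
It fails at once if a fitting is dropped (falls free of the fingers by more than about 2 cm) ((linear speed of finial_a above 0.65 m/s and contact force between finial_a and the fingers below 0.1 N) or (linear speed of finial_b above 0.65 m/s and contact force between finial_b and the fingers below 0.1 N) or (linear speed of urn above 0.65 m/s and contact force between urn and the fingers below 0.1 N) or (linear speed of panel above 0.65 m/s and contact force between panel and the fingers below 0.1 N) or (linear speed of rosette above 0.65 m/s and contact force between rosette and the fingers below 0.1 N)).
It fails at once if the loupe or the wax jar is moved by more than 25 mm (distance of any of loupe, wax_jar from where it was at the start of the episode above 0.025 m).
It also fails if it takes over 144 s, if anything falls off the work surface, if the arm or the gripper's body presses on something with over 40 N, if the wrist force passes 120 N, or if a joint passes its speed limit or range.

ROBOT

A 6-joint arm with a two-finger parallel gripper is mounted at the origin on the work surface. World frame = base frame: x ahead of the robot, y to its left, z up, the work surface at z = 0. Lengths are in mm, angles in degrees, forces in N, time in s.
With the tool pointing down it reaches from about 300 to 850 mm from the base axis. Payload 5.4 kg.
Tool frame: the origin (TCP) lies on the centre line of the jaws, within the pads' length; the fingertips stand 17 mm ahead of it and the grasp point (between the pads) lies 2 mm behind it; z points along the fingers, x is the direction in which the jaws open and shut, and the axes are right-handed (so a half turn about z gives the same grasp; the last joint's range is limited). The gripper opens to 85 mm and grips with 20 to 120 N. Pads are 22 mm wide; open, the fingers measure 114 mm over their backs; the gripper's body (76 mm by 85 mm) begins 54 mm behind the grasp point. The pads swing forward as they close: fully open they stand 13 mm farther back than shut.
Start: joints at [-76.095, 9.076, 91.501, -0, 79.423, -12.038], TCP at [251.529, -517.049, 209.299] pointing down, gripper open.
Joint ranges: [-166.64, 166.64], [-54.1, 131.32], [10.49, 154.53], [-73.88, 253.88], [9.74, 151.15], [-171.62, 171.62]. Speed limits (degrees/s): [147.25, 147.25, 180, 180, 180, 180].

INTERFACE

Orientations are given as a 3x3 rotation matrix whose columns are the frame's x, y, z axes.
In Python, from plant import arm gives the robot as it stands. The module is installed in compiled form; this text tells all that it offers. Calls block until the motion is done:
- arm.move_pose(position, orientation): joint-space move of the TCP to a pose.
- arm.servo_line(position, attitude=None, vel=150, contact_N=None): straight line of the TCP; attitude=None keeps the orientation; vel is the mean speed in mm/s. With contact_N (N) it stops when the force on the tool has changed by that much, and returns True; else False.
- arm.move_joints(angles): joint-space move.
- arm.gripper_open() and arm.grasp(strength=None): open the fingers fully, or close them until they stop; strength is the grip in N (None keeps the last).
- arm.pause(seconds).
- arm.solve_ik(position, orientation): joint angles nearest the present ones, or None.
- arm.get_state(): the state.
- arm.read_camera(name): name is "scene" or "top"; returns a dict with "img" (400x640x3 uint8, red, green, blue), "camera_matrix" (3x3 intrinsics, pixels), "eye" and "orientation" of the camera in the world. Camera axes: x right, y down, z forward; pixel columns grow to the right and rows downward; lengths in mm; the calibration is good to about 2 mm. A picture is of the moment at which its call begins. There is no depth.
A pose or a line that the arm cannot do raises arm.Unreachable and nothing moves.
- arm.sign_off(): hands the job in, once; it reports no verdict.
The state is a dict: "time_s": time; "joint_pos": joint angles; "qvel": joint speeds; "joint_efforts": joint torques, N m; "eef_pos": TCP position; "ee_rot": TCP orientation; "contact_force": force on the tool from outside, world axes, zero at the start; "torque": the same for the moment, N m; "opening": finger opening in mm.
Only numpy, scipy, OpenCV 4.12 (cv2) and the standard library are available. Lean on these libraries where they do the work, as an engineer would, in place of code of your own. Each camera call takes 0.05 s, during which the arm holds its last target. There are 200 camera calls.

## Working session

There is one attempt and no reset: what is moved stays moved. The work goes in short steps, each a Python script; the robot and the scene stay as the last script left them, time stands still between calls to the robot, and variables do not carry over. Pictures are saved under pics/ and viewed, about 12 in all and at most 16, crops included, and the job is handed in when it is done.

```bash
mkdir -p pics
python3 - <<'E'
from plant import arm
import cv2,numpy as np
for n in("scene","top"):
    r=arm.read_camera(n); cv2.imwrite(f"pics/{n}0.png",r["img"][:,:,::-1]); np.savez(f"{n}0.npz",**r)
    print(n,r["camera_matrix"].tolist(),np.round(r["eye"],1),np.round(r["orientation"],3).tolist())
E
```

```text
scene [[444.2290345168639, 0.0, 320.4849494782637], [0.0, 444.2290345168639, 201.51934824631982], [0.0, 0.0, 1.0]] [1354.4  696.   741.9] [[-0.666, 0.411, -0.623], [0.746, 0.389, -0.54], [0.02, -0.824, -0.566]]
top [[394.841850220751, 0.0, 327.5796448328249], [0.0, 394.841850220751, 204.43381105105868], [0.0, 0.0, 1.0]] [385.7  10.2 886.2] [[-0.024, -0.978, 0.209], [-1.0, 0.024, -0.004], [-0.001, -0.209, -0.978]]
```

View pics/scene0.png

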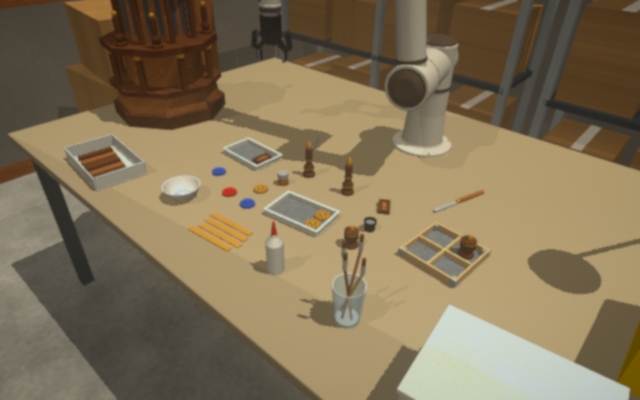

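View pics/top0.png

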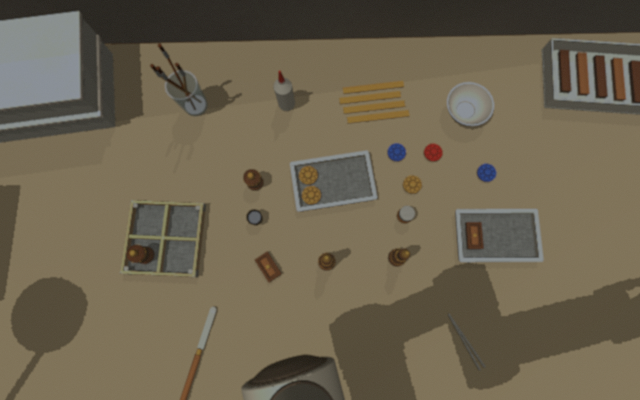

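Top view: +x is up, +y is left. Candidates by top pixel:
- **Finials:** (327,261) and (399,256).
- **Urn:** loose at (254,180). The one at (140,254) is fixed in the crate.
- **Panel:** loose at (268,266). The one at (474,236) is fixed in its tray.
- **Rosette:** loose and brass at (412,184). The ones at (308,175) and (311,196) are fixed. The blue ones at (397,152) and (486,172) and the red one at (433,152) are decoys.
- **Bystanders:** loupe (255,217), wax jar (406,214).

One close crop to check.

Run:
```python
import cv2
i=cv2.imread("pics/top0.png")[135:290,115:435]; cv2.imwrite("pics/c1.png",cv2.resize(i,None,fx=2.5,fy=2.5,interpolation=cv2.INTER_CUBIC))
i=cv2.imread("pics/scene0.png")[130:290,210:500]; cv2.imwrite("pics/c2.png",cv2.resize(i,None,fx=2.75,fy=2.75,interpolation=cv2.INTER_CUBIC))
```

```text
(no output)
```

View pics/c1.png

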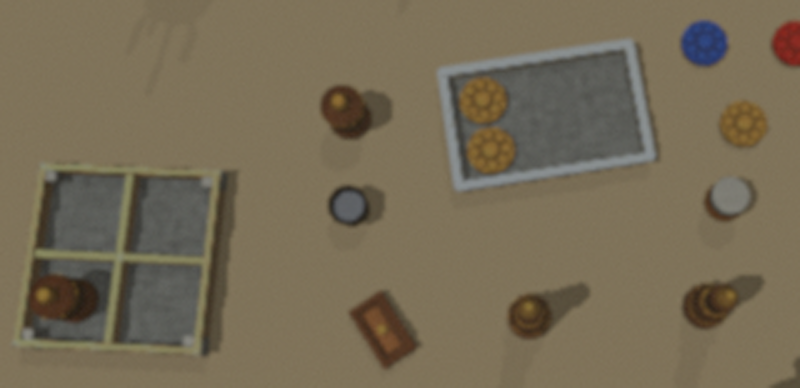

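View pics/c2.png

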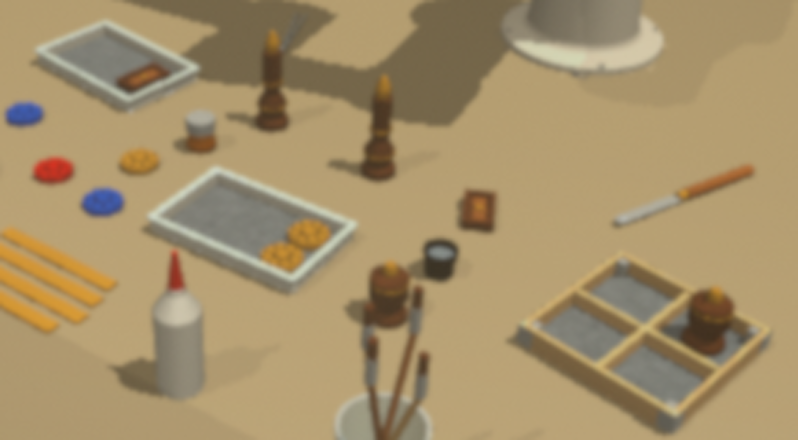

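Crops confirm the identities: brass tips on the two finials at top (327,256) and (404,252), urn (250,175), loose panel (268,267), brass rosette (412,184). Now masks plus two-view rays.

```bash
cat > vis.py <<'E'
import numpy as np,cv2
C={n:dict(np.load(f"{n}0.npz")) for n in("top","scene")}
def ray(n,p):
    c=C[n]; d=c["orientation"]@np.linalg.inv(c["camera_matrix"])@[p[0],p[1],1]; return c["eye"],d/np.linalg.norm(d)
def plane(n,p,z):
    e,d=ray(n,p); return e+d*(z-e[2])/d[2]
def tri(pt,ps):
    A=np.zeros((3,3));b=np.zeros(3);R=[ray("top",pt),ray("scene",ps)]
    for e,d in R: M=np.eye(3)-np.outer(d,d);A+=M;b+=M@e
    x=np.linalg.solve(A,b); return x,2*max(np.linalg.norm((np.eye(3)-np.outer(d,d))@(x-e)) for e,d in R)
T=lambda u,v:((u+.5)/2.5+114.5,(v+.5)/2.5+134.5)
S=lambda u,v:((u+.5)/2.75+209.5,(v+.5)/2.75+129.5)
def blob(n,seed,r,lo,hi,img=None):
    img=C[n]["img"] if img is None else img
    m=cv2.inRange(cv2.cvtColor(img,cv2.COLOR_RGB2HSV),np.array(lo),np.array(hi))
    w=np.zeros_like(m);cv2.circle(w,tuple(int(round(s)) for s in seed),r,255,-1);m&=w
    cs,_=cv2.findContours(m,cv2.RETR_EXTERNAL,cv2.CHAIN_APPROX_NONE)
    return max(cs,key=cv2.contourArea) if cs else None
E
python3 - <<'E'
from vis import *
P={"f1tip":(T(531,303),S(384,78)),"f2tip":(T(724,293),S(273,33)),"urnbtn":(T(338,101),S(391,266)),"panel":(T(384,329),S(478,209)),
"ros":(T(744,123),S(139,159)),"loupe":(T(349,206),S(440,246)),"jar":(T(731,194),S(201,118))}
for k,(a,b) in P.items():
    x,g=tri(a,b);print(k,x.round(1),"gap",round(g,1))
Q={"crate":[((42,165),(672,425)),((222,170),(518,333)),((203,353),(625,255)),((15,347),(770,330))],
"rt":[((438,68),(291,293)),((634,40),(149,217)),((657,160),(216,168)),((458,190),(357,225))],
"pt":[((457,210),(128,106)),((538,209),(37,48)),((542,262),(105,20)),((460,264),(198,67))]}
for k,q in Q.items():
    X=[]
    for a,b in q:
        x,g=tri(a if k=="pt" else T(*a),S(*b));X.append(x)
    X=np.array(X);print(k,X.round(1).tolist(),"mean",X.mean(0).round(1))
    e=(X[0]+X[1]-X[2]-X[3])[:2]/2;f=(X[0]+X[3]-X[1]-X[2])[:2]/2
    print("  yaw x,y",np.degrees([np.arctan2(e[1],e[0]),np.arctan2(-f[0],f[1])]).round(1),"size",np.hypot(*e).round(1),np.hypot(*f).round(1))
# hsv samples
for n in C:
    h=cv2.cvtColor(C[n]["img"],cv2.COLOR_RGB2HSV)
    for k,(a,b) in P.items():
        p=a if n=="top" else b; print(n,k,h[int(p[1]+.5),int(p[0]+.5)])
    print("table",h[300,230] if n=="top" else h[200,380])
c=[plane("top",T(*p),12)for p in((382,291),(418,345),(388,368),(351,312))];print(np.round(c,1).tolist())
E
```

```text
f1tip [446.8  12.1 119.6] gap 4.5
f2tip [ 452.2 -139.3  120.8] gap 0.5
urnbtn [631.7 174.5  59.5] gap 1.4
panel [437.2 140.9   7.9] gap 1.7
ros [ 616.7 -189.1    8.4] gap 1.1
loupe [543.9 168.5  31.5] gap 0.7
jar [ 544.1 -165.4   39.9] gap 2.9
crate [[592.4, 448.4, 14.8], [582.9, 287.1, 14.5], [418.2, 298.8, 18.2], [429.1, 457.4, 21.3]] mean [505.6 372.9  17.2]
  yaw x,y [-3.6 -3.6] size 164.3 160.2
rt [[676.3, 92.1, 8.7], [694.4, -89.0, 19.2], [581.1, -105.3, 17.5], [558.0, 74.4, 17.8]] mean [627.4  -7.   15.8]
  yaw x,y [8.4 6.5] size 117.0 181.6
pt [[551.3, -283.5, 11.5], [546.6, -459.4, 23.3], [432.3, -457.6, 20.3], [433.1, -280.8, 16.8]] mean [ 490.8 -370.4   18. ]
  yaw x,y [-1.1 -0.9] size 116.3 176.4
top f1tip [ 20 157 109]
top f2tip [ 19 160  97]
top urnbtn [ 19 157 138]
top panel [ 20 153 128]
top ros [ 20 154 137]
top loupe [105  15 100]
top jar [ 23  18 126]
table [ 20  74 127]
scene f1tip [ 18 167 159]
scene f2tip [ 18 166 157]
scene urnbtn [ 18 177 184]
scene panel [ 15 174 158]
scene ros [ 18 184 180]
scene loupe [30 20 90]
scene jar [ 26  29 175]
table [ 13 142 117]
[[470.7, 141.6, 12.0], [422.9, 109.8, 12.0], [403.8, 135.9, 12.0], [452.9, 168.7, 12.0]]
```

Heights and sizes agree with the text: tips at 120 and 121 mm, urn top about 60, crate about 162 square, trays about 113×178. Writing the helpers and picking the first finial.

```bash
cat > rob.py <<'E'
from plant import arm
import numpy as np
def Rd(y): c,s=np.cos(np.radians(y)),np.sin(np.radians(y)); return np.array([[c,s,0],[s,-c,0],[0,0,-1.]])
CR=(505.6,372.9,-3.6); RT=(627.4,-7.0,7.3); PT=(490.8,-370.4,-1.0)
def loc(fr,x,y): a=np.radians(fr[2]);c,s=np.cos(a),np.sin(a); return np.array([fr[0]+c*x-s*y,fr[1]+s*x+c*y])
def go(xy,z,yaw):
    q0=np.array(arm.get_state()["joint_pos"]);best=None
    for y in(yaw,yaw+180):
        q=arm.solve_ik([*xy,z],Rd(y))
        if q is not None and(best is None or abs(np.array(q)-q0).max()<best[0]): best=(abs(np.array(q)-q0).max(),q)
    arm.move_joints(best[1])
def rep(t):
    s=arm.get_state();print(t,"t=%.1f"%s["time_s"],np.round(s["eef_pos"],1),"open %.1f"%s["opening"],np.round(s["contact_force"],1))
def pick(xy,z,yaw,up=250,N=40):
    arm.gripper_open();go(xy,up,yaw);c=arm.servo_line([*xy,z+25],vel=200)
    hit=arm.servo_line([*xy,z],vel=60,contact_N=6);rep(f"down hit={hit}")
    arm.grasp(N);rep("grasped");arm.servo_line([*xy,up],vel=150);rep("lifted")
def place(xy,z,yaw,up=250):
    go(xy,up,yaw);arm.servo_line([*xy,z+15],vel=150);arm.pause(.2)
    hit=arm.servo_line([*xy,z-3],vel=20,contact_N=3);rep(f"set hit={hit}")
    arm.gripper_open();arm.pause(.2);rep("released");arm.servo_line([*xy,up],vel=150)
def shot(n):
    import cv2
    for c in("top","scene"):
        cv2.imwrite(f"pics/{n}_{c}.png",arm.read_camera(c)["img"][:,:,::-1])
E
python3 - <<'E'
from vis import *
c=blob("top",(268,267),22,(0,100,0),(30,255,255));w=[plane("top",p[0],12)[:2] for p in c]
r=cv2.minAreaRect(np.array(w,np.float32));print("panel",r,len(c))
c=blob("top",(412,184),14,(10,110,90),(30,255,255));(u,v),rad=cv2.minEnclosingCircle(c);print("ros",plane("top",(u,v),6),rad)
from rob import *
rep("start")
pick((447,12),74,90)
shot("a")
import cv2
a=cv2.imread("pics/a_top.png");b=cv2.imread("pics/a_scene.png");cv2.imwrite("pics/a.png",cv2.resize(b[60:260,180:500],None,fx=2.2,fy=2.2))
E
```

```text
panel ((437.47076416015625, 141.04129028320312), (59.47206115722656, 34.408599853515625), 32.3339729309082) 69
ros [ 616.94175824 -189.37021319    6.        ] 9.423127174377441
start t=0.1 [ 251.4 -516.5  208.4] open 85.4 [-0.5  0.2 -0.1]
down hit=False t=3.8 [446.8  12.1  73.7] open 85.6 [-0.2 -0.3 -0.9]
grasped t=4.5 [447.4  11.8  74.4] open 14.7 [ 0.4 -0.8  2.4]
lifted t=5.8 [446.3  12.2 248.8] open 14.9 [ 0.3 -0.7 -1.4]
```

View pics/a.png

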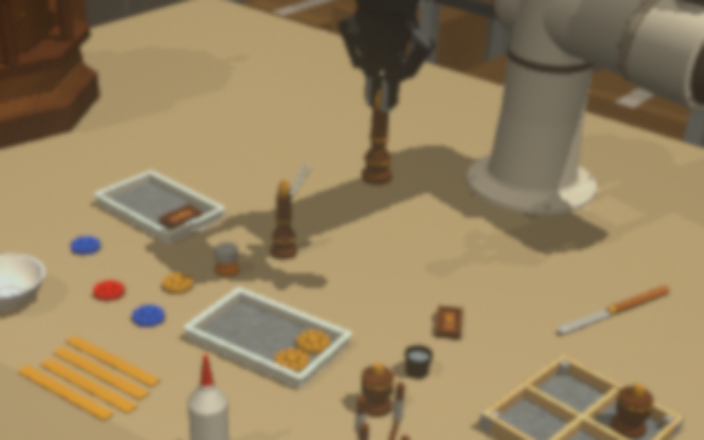

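Run:
```python
import cv2
b=cv2.imread("pics/a_scene.png")[60:150,315:395];a=cv2.imread("pics/a_top.png")[215:305,285:365]
cv2.imwrite("pics/a2.png",cv2.hconcat([cv2.resize(b,None,fx=5,fy=5,interpolation=cv2.INTER_CUBIC),cv2.resize(a,None,fx=5,fy=5,interpolation=cv2.INTER_CUBIC)]))
```

```text
(no output)
```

View pics/a2.png

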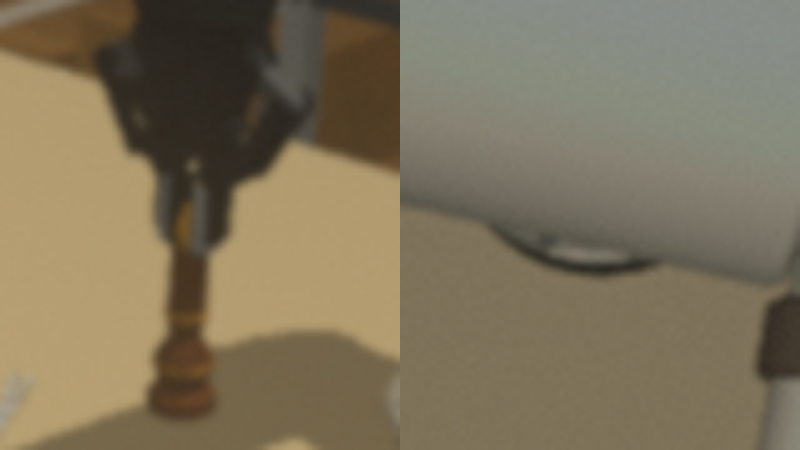

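Run:
```python
from vis import *
c=C["scene"]
def proj(X): p=c["camera_matrix"]@(c["orientation"].T@(np.array(X)-c["eye"]));return p[:2]/p[2]
crop=lambda p:((p-[315,60])*5).round(0)
for z in(174,198,226,231,246,254,270,294): print(z,crop(proj((446.5,12,z))))
from rob import *
rep("now")
```

```text
174 [173. 405.]
198 [176. 366.]
226 [179. 320.]
231 [179. 312.]
246 [181. 286.]
254 [182. 273.]
270 [184. 245.]
294 [186. 203.]
now t=5.9 [446.4  12.1 248.9] open 14.9 [ 0.2  0.3 -1.3]
```

Run:
```python
from vis import *
c=C["scene"]
def proj(X): p=c["camera_matrix"]@(c["orientation"].T@(np.array(X)-c["eye"]));return (p[:2]/p[2]).round(1)
for z in(192,205,220,235,250): print(z,proj((251.5,-517,z)))
i=cv2.imread("pics/scene0.png")[0:80,225:315];b=cv2.imread("pics/a_scene.png")[60:140,310:400]
cv2.imwrite("pics/s3.png",cv2.hconcat([cv2.resize(x,None,fx=4.4,fy=4.4,interpolation=cv2.INTER_CUBIC) for x in(i,b)]))
import json
from plant import arm
s=arm.get_state();print({k:(np.round(v,2).tolist()) for k,v in s.items()})
```

```text
192 [271.6  74.7]
205 [271.4  71.3]
220 [271.3  67.3]
235 [271.1  63.2]
250 [270.9  59.1]
{'time_s': 5.9, 'joint_pos': [-14.02, -12.12, 107.79, 0.0, 84.45, 75.98], 'qvel': [-0.14, -0.11, -0.34, -0.03, 0.02, -0.1], 'joint_efforts': [0.01, -25.97, -34.6, 0.0, 0.01, 0.0], 'eef_pos': [446.41, 12.14, 248.91], 'ee_rot': [[-0.0, -1.0, -0.0], [-1.0, 0.0, 0.0], [-0.0, 0.0, -1.0]], 'contact_force': [0.23, 0.34, -1.33], 'torque': [0.02, 0.01, -0.0], 'opening': 14.91}
```

View pics/s3.png

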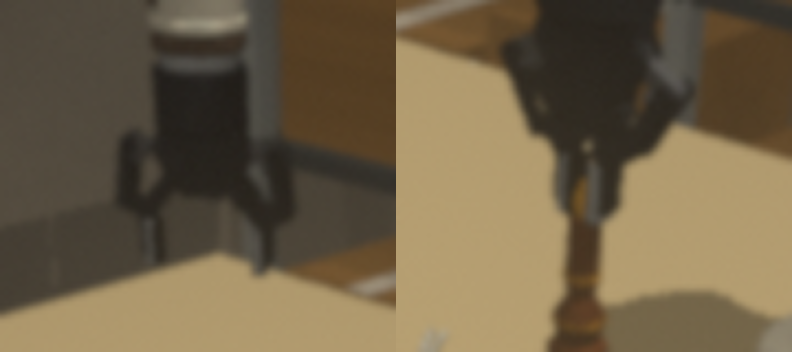

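The picture and projection agree that the foot is where expected. But the fingertips sit about 30 to 35 mm higher than the stated TCP, so I hold the brass tip (opening 14.9), not the shaft. Set it back down and regrasp about 30 mm lower.

Run:
```python
from rob import *
import cv2
arm.servo_line([447,12,84],vel=150)
print(arm.servo_line([447,12,72],vel=20,contact_N=3));rep("set")
arm.gripper_open();arm.pause(.2);rep("open")
print(arm.servo_line([447,12,44],vel=40,contact_N=5));rep("down")
arm.grasp(40);rep("grasp")
b=arm.read_camera("scene")["img"][90:210,305:405,::-1];cv2.imwrite("pics/b.png",cv2.resize(b,None,fx=5,fy=5,interpolation=cv2.INTER_CUBIC))
```

```text
True
set t=7.7 [447.   12.   74.3] open 15.6 [-0.8 -0.6  4.9]
open t=8.5 [446.1  12.2  73.7] open 85.5 [-0.6 -0.3  0.1]
False
down t=9.4 [447.2  12.   44.2] open 85.5 [ 0.   0.5 -0.7]
grasp t=10.0 [447.3  11.9  44.2] open 20.6 [ 0.7 -0.4  0.8]
```

View pics/b.png

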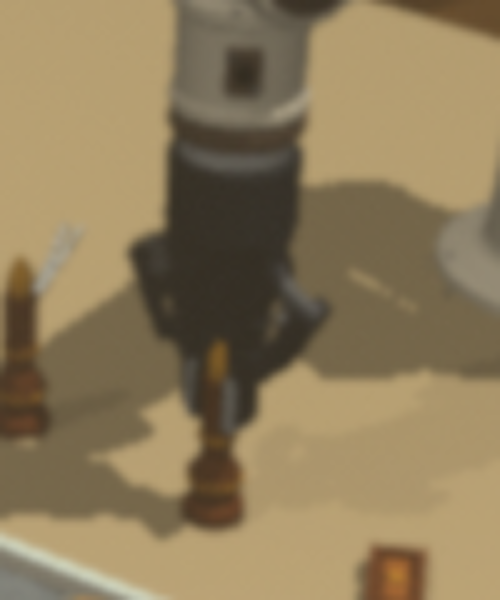

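Shaft is now gripped (opening 20.6). Carry it to back bay (39, 39).

Run:
```python
from rob import *
import cv2
arm.servo_line([447,12,220],vel=150);rep("lift")
p=loc(CR,39,39);print(p)
place(p,50,CR[2],up=220)
rep("clear")
pick((452,-139),44,90,up=220)
b=arm.read_camera("scene")["img"][100:320,260:540,::-1];a=arm.read_camera("top")["img"][190:290,110:220,::-1]
cv2.imwrite("pics/d.png",cv2.hconcat([cv2.resize(b,(510,400)),cv2.resize(a,None,fx=2.6,fy=4/1,interpolation=cv2.INTER_CUBIC)[:400]]))
```

```text
lift t=11.4 [446.3  12.2 218.8] open 20.9 [ 0.6 -0.5 -0.9]
[546.97187267 409.37421215]
set hit=True t=15.0 [546.7 409.3  50.3] open 20.5 [-0.5  0.2  4.7]
released t=15.9 [545.8 408.8  49. ] open 85.7 [ 0.2  0.2 -0.5]
clear t=17.1 [546.3 409.  218.5] open 85.7 [-0.4  0.2  0.8]
down hit=False t=20.9 [ 451.8 -138.9   43.7] open 85.2 [0.1 0.4 0.2]
grasped t=21.4 [ 452.1 -139.1   44.1] open 21.0 [-0.4 -0.5  1. ]
lifted t=22.8 [ 451.4 -138.6  218.8] open 20.7 [-0.   0.4 -1.9]
```

View pics/d.png

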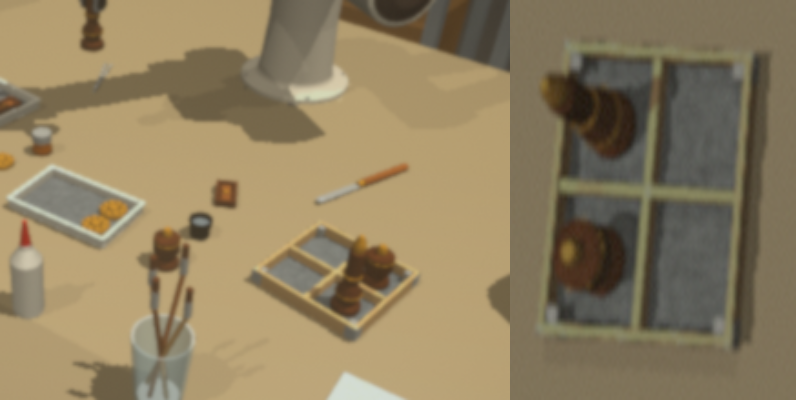

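First finial stands centred in its bay (floor contact at +6.3 mm agrees). The second is held upright. Place it, then pick up the urn.

Run:
```python
from rob import *
import cv2
place(loc(CR,39,-39),50,CR[2],up=220)
pick((631,174),6,90,up=220)
a=arm.read_camera("top");s=arm.read_camera("scene")
b=s["img"][100:300,270:520,::-1];a=a["img"][190:290,110:220,::-1]
cv2.imwrite("pics/e.png",cv2.hconcat([cv2.resize(b,(500,400)),cv2.resize(a,(290,400),interpolation=cv2.INTER_CUBIC)]))
```

```text
set hit=True t=26.7 [542.  331.4  50.1] open 20.7 [0.4 0.  4.4]
released t=27.6 [540.9 331.1  48.9] open 85.4 [ 0.7  0.1 -0.2]
down hit=False t=31.9 [630.7 174.    5.6] open 85.2 [ 0.1 -0.2 -0.8]
grasped t=32.4 [631.6 174.1   6.6] open 36.3 [ 0.2 -0.5  2.8]
lifted t=33.9 [630.3 173.9 218.6] open 36.4 [-0.7 -0.1 -0.8]
```

View pics/e.png

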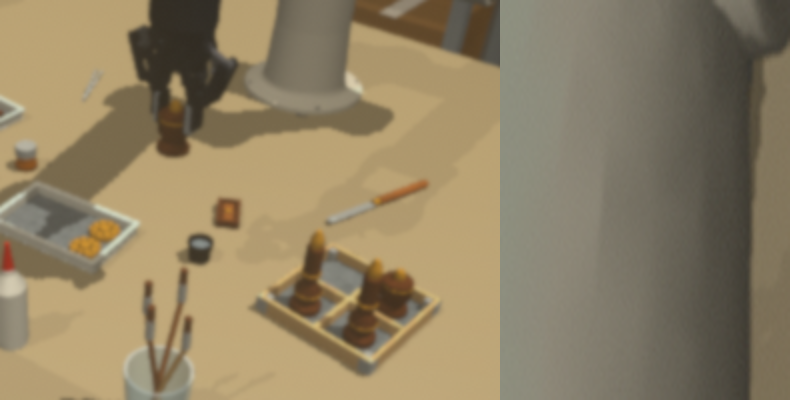

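Run:
```python
from rob import *
import cv2
place(loc(CR,-39,-39),12,CR[2]+45,up=220)
b=(400,230)   # bare bench between panel and crate
t=(440,60)
go(t,60,90);
print(arm.servo_line([*t,-30],vel=35,contact_N=4));rep("touch open")
arm.servo_line([*t,40],vel=100);arm.grasp(20);rep("shut")
print(arm.servo_line([*t,-25],vel=35,contact_N=4));rep("touch shut")
arm.servo_line([*t,180],vel=150)
a=arm.read_camera("top")["img"][190:290,110:220,::-1];b=arm.read_camera("scene")["img"][200:300,380:500,::-1]
cv2.imwrite("pics/f.png",cv2.hconcat([cv2.resize(x,(395,330),interpolation=cv2.INTER_CUBIC) for x in(a,b)]))
```

```text
set hit=True t=37.5 [464.  336.3  12.6] open 36.4 [-0.9 -0.1  4.7]
released t=38.2 [463.2 335.9  11.8] open 85.3 [ 0.1 -0.  -0.5]
False
touch open t=43.7 [440.1  60.  -29.9] open 85.3 [-0.1  0.8  0.1]
shut t=45.4 [440.  60.  40.] open 0.2 [ 0.3 -0.8 -1.3]
True
touch shut t=47.0 [439.9  60.  -22. ] open -0.0 [-1.1  0.3  5.8]
```

View pics/f.png

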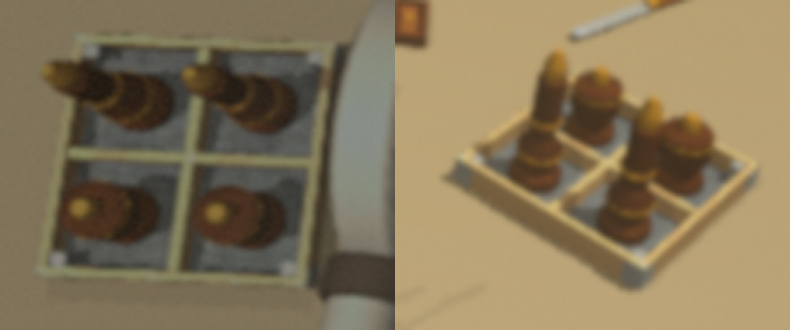

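Crate is complete, all four upright. The touch test puts the tips 39 mm short of the statement (shut tips touch the bench at TCP −22). Use that for the panel.

Run:
```python
from rob import *
import cv2
pick((437.4,140.5),-20,123,up=150)
s=arm.get_state()["opening"]
if s>28:
    place(loc(PT,0,-24),-15,PT[2]+90,up=150)
    go((617,-189),150,90)
a=arm.read_camera("top")["img"][190:280,440:560,::-1];b=arm.read_camera("scene")["img"][120:220,200:320,::-1]
cv2.imwrite("pics/g.png",cv2.hconcat([cv2.resize(x,(395,330),interpolation=cv2.INTER_CUBIC) for x in(a,b)]))
```

```text
down hit=False t=51.2 [437.1 140.5 -20.3] open 85.4 [-0.3  0.4 -0.3]
grasped t=51.8 [437.9 140.5 -19.6] open 32.9 [0.6 0.4 2.4]
lifted t=53.1 [436.5 140.4 148.9] open 32.5 [-0.4 -0.3 -0.9]
set hit=True t=57.0 [ 490.2 -394.2  -14.6] open 33.0 [ 0.5 -0.1  4.5]
released t=57.8 [ 489.7 -393.6  -15.2] open 85.5 [0.6 0.2 1.1]
```

View pics/g.png

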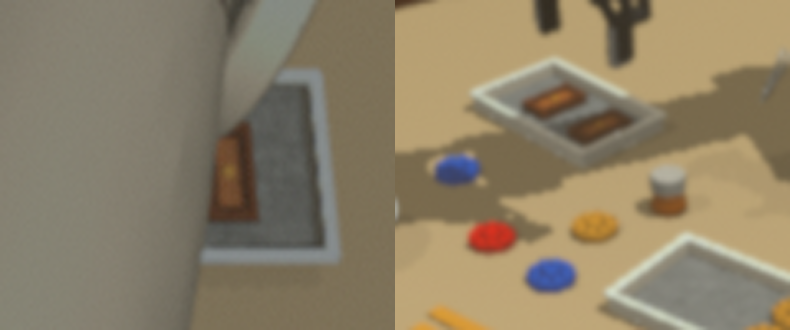

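Panel lies square in the tray beside its twin. Now the rosette.

Run:
```python
from rob import *
pick((617,-189.2),-24,90,up=150)
s=arm.get_state()["opening"]
if s>36:
    place(loc(RT,0,-25),-19,RT[2]+50,up=150)
    go((300,-400),200,-12);
    shot("h")
    import cv2
    cv2.imwrite("pics/h.png",cv2.resize(cv2.imread("pics/h_top.png")[120:300,110:560],None,fx=1.75,fy=1.75,interpolation=cv2.INTER_CUBIC))
```

```text
down hit=False t=62.0 [ 616.8 -189.1  -24.4] open 85.2 [1.1 1.1 0.3]
grasped t=62.5 [ 617.6 -189.5  -23.2] open 41.9 [-0.   0.   3.4]
lifted t=63.8 [ 616.2 -188.8  148.5] open 42.2 [ 0.3  0.5 -0.9]
set hit=True t=66.7 [630.4 -31.7 -18.2] open 41.7 [-0.4 -0.4  4.1]
released t=67.4 [629.3 -31.5 -19.2] open 85.3 [0.2 0.4 0.9]
```

View pics/h.png

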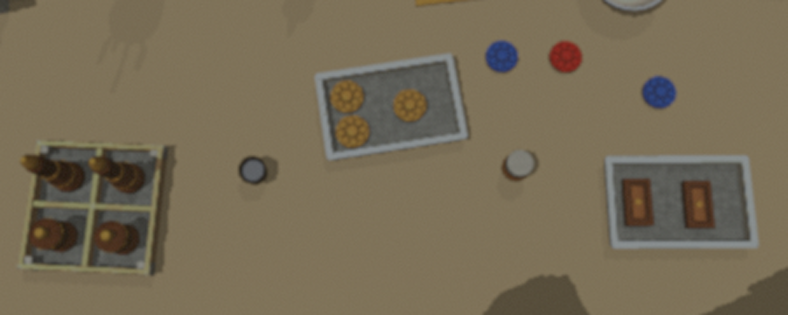

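Everything is in place. The loupe at (254,217) and the jar at (407,213) have not moved. Handing in.

Run:
```python
from rob import *
rep("end"); arm.sign_off()
```

```text
end t=70.6 [ 300.7 -399.6  199.9] open 85.4 [-0.1  0.2  0.5]
the job is handed in; nothing more can be done
```

All five fittings are put away and I handed the job in at about 71 s of the 144 s allowed; `sign_off` reports no verdict.

- **Placing:** The two finials went into the back bays first, then the urn into the empty front bay. The panel followed into its tray and then the rosette into its own. Each was lowered until it touched the floor, at the height expected from its bay or tray, before I let go.
- **Last check:** The final top picture shows the finials and urn upright in their bays. The panel lies in line with its twin, and the rosette is flat on the empty side. The loupe, wax jar and coloured look-alikes appear unmoved, and the arm is clear of everything.
- **What disagreed:** The fingertips sit about 39 mm farther back than the stated tool frame; shut, they touched the bench at a commanded height of −22 mm. Because of this, my first grasp caught a finial by its brass tip. I set it back down, gripped it by the shaft and used the corrected heights from then on.
- **Smaller mismatches:** The gripper's opening reading was 1 to 2 mm low, and the hand-picked tray corners came out up to 7 mm larger than the given sizes. Neither mattered for the placing.

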